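# Set a bench gap gauge with its knurled thumbwheel

### The job

The gap gauge on the bench stands too wide. With a fingertip on top of its knurled wheel, roll the wheel, stroke by stroke, until the sliding jaw has closed in so far that its pointer stands level with the mark on the brass index, then take the hand away. Move the jaw only by the wheel: do not push the jaw or the index, and leave the other things on the bench where they are.

Things in the scene. Friction and masses are not known exactly. Their poses are not given: they have to be found in the camera images.
- gauge: Gap gauge bolted to the bench, place and yaw vary: grey-green base plate 130 (x) by 290 (y) by 14 mm. Origin: centre of its underside, on the bench; z up; +y is the way the jaw closes, towards the steel anvil (face at y = 120 mm). The wheel is at x = 0, y = -70 mm between two cheeks (x = -25 to 25, 50 mm long in y); a drive box lies beside them. All but the wheel is under 64 mm high.
- wheel_hub (a point): Centre of the knurled steel wheel: 60 mm diameter, 22 mm wide, axle along the gauge's x (take directions from the gauge; these axes turn with the wheel). Centre 55 mm, top 85 mm above the bench, 21 mm clear above the cheeks. Wheel and jaw sit together in a sprung head: pressed, it starts to give way straight down at about 6 N, by 6 mm at most at about 13 N, and springs back.
- wheel: The same wheel as a body, origin at its centre. It turns stiffly (about 2 N at the rim), stays where it is left and works both ways: dragging its top towards the gauge's +y closes the jaw, towards -y opens it. The jaw moves 12 mm per radian, i.e. 0.4 mm for each 1 mm of rim rolled. Pressed down a few mm under a fingertip, it rolls with the finger without slipping.
- jaw: Sliding steel jaw, a block 50 (x) by 20 (y) by 32 mm high, top 58 mm above the bench, between wheel and anvil, with a thin dark pointer sticking out of its +x side. It is driven by the wheel and slides along the gauge's y. Not to be pushed by hand.
- pointer (a point): Tip of the jaw's pointer, a dark blade 3 mm wide in y, flush with the jaw's closing face; this point is on the pointer's centre line, on top of it, at the gauge's x = 40 mm and 39 mm above the bench; its axes are parallel to the gauge's. It starts 20 to 60 mm short of the mark, on its -y side.
- index: Small brass index clamped on the aluminium scale strip along the gauge's +x side, 12 (x) by 18 (y) by 6 mm with a ridge on top; where along the strip it is clamped varies. Not to be moved. Origin at the centre of its underside.
- mark (a point): The gauge mark: the ridge across the top of the brass index, 6 mm wide in y, top 44 mm above the bench; this point is at the ridge's centre line, at its end nearest the pointer (gauge's x = 48.5 mm). Axes parallel to the gauge's; when the job is done the pointer and this mark have the same y in the gauge's frame.
- stub: Loose bystander: upright steel bar stub, 32 mm diameter, 55 mm high, near the gauge; origin at its underside. Not to be moved.
- bush: Loose bystander: brass bush, 44 mm outside, 26 mm inside, 28 mm high, near the gauge; origin at its underside. Not to be moved.
- pulley: Loose bystander: small dark steel pulley lying flat, 60 mm diameter, 34 mm high, near the gauge; origin at its underside. Not to be moved.
- block: Loose bystander: steel block 45 by 30 by 20 mm, near the gauge; origin at its underside. Not to be moved.
- bottle: Loose bystander: green bottle, 68 mm diameter, 190 mm high, to the left; origin at its underside. Not to be moved.
- spanner: Loose bystander: spanner lying flat, to the right. Not to be moved.
- pan: Loose bystander: dark steel bowl, 150 mm diameter, 50 mm high, to the right; origin at its underside. Not to be moved.

How it is judged:
By the outcome, as a careful person would: the job done as asked, in the order asked, and still so for the second after the job is handed in, with the robot touching nothing.
It also fails if it takes over 48 s, if anything falls off the work surface, if the arm or the gripper's body presses on something with over 40 N, if the wrist force passes 120 N, or if a joint passes its speed limit or range.

### The arm

A 6-joint arm with a two-finger parallel gripper is mounted at the origin on the work surface. World frame = base frame: x ahead of the robot, y to its left, z up, the work surface at z = 0. Lengths are in mm, angles in degrees, forces in N, time in s.
With the tool pointing down it reaches from about 350 to 850 mm from the base axis. Payload 8.1 kg.
Tool frame: the origin (TCP) lies midway between the tips of the shut fingers; the grasp point (between the pads) lies 19 mm behind it; z points along the fingers, y is the line along which they close (so a half turn about z gives the same grasp; the last joint's range is limited). The gripper opens to 85 mm and grips with 20 to 120 N. Pads are 22 mm wide; open, the fingers measure 114 mm over their backs; the gripper's body (76 mm by 85 mm) begins 54 mm behind the grasp point. The pads swing forward as they close: fully open they stand 13 mm farther back than shut.
Start: joints at [-80.409, 7.471, 85.268, -0, 87.261, -4.893], TCP at [150.09, -580.929, 231.292] pointing down, gripper open.
Joint ranges: [-169.43, 169.43], [-51.17, 129.36], [1.28, 143.12], [-76.62, 256.62], [0, 156.53], [-152.29, 152.29]. Speed limits (degrees/s): [136.94, 136.94, 159.86, 180, 180, 180].

### API

Orientations are given as [roll, pitch, yaw] about the fixed x, y, z axes, in that order (R = Rz(yaw) Ry(pitch) Rx(roll)).
In Python, from bench import sense, snapshot, camera_params, hand_in, masks_of, pinpoint gives the robot as it stands.
- The arm moves only by the tool step_arm, never from a script. Its argument "targets" is a list of rows, each an object with "angular": the turn, a rotation vector about the tool's x, y, z scaled (see below), a list of three; "dp": the shift along the tool's x, y, z scaled (see below), a list of three; "fingers": the closure, from 0 (fully open) to 1 (shut). A call has exactly 8 rows; each row is the pose to reach, as a shift and turn from the pose commanded when the call began, along the tool's axes at that moment, turning the shorter way round; what a row does not reach only later rows make up. The controller multiplies each number of a shift by 0.2 m and each number of a turn by 180 degrees. A row lasts 1/8 s, in which the tool goes at most 62.5 mm and 10.7 degrees, less where a joint would pass 70% of its speed; a pose out of reach is approached as far as the arm can. A call with a number of a shift or a turn outside -1 to 1 is refused whole. A call with a gripper value outside its range is refused whole. The fingers move at their own pace and stop on an object; "newtons" is the grip in N (left out, the last holds). Time passes only in rows, so rows that repeat a pose let the fingers close, or fill a call up. It gives the time, the measured TCP pose, the force, the opening and the grip force at its end, in the units of the state.
- sense(): the state, without advancing time (a new reading comes with each control period).
- snapshot(name): name is "side" or "top" or "wrist"; returns the picture (400x640x3 uint8, blue, green, red); there is no depth.
- camera_params(name): a dict with "vfov" (degrees; the focal length in pixels is half the picture's height over the tangent of half this angle, whatever the lens; pixels are square), "cx", "cy" (the principal point, pixels), "D" ([k1, k2, p1, p2, k3] as OpenCV has them; the pictures are not rectified), "R" (3x3) and "t" (3): a world point X has camera coordinates R X + t. Camera axes: x right, y down, z forward; pixel columns grow to the right and rows downward; lengths in mm; the calibration is good to about 2 mm. A picture is of the moment at which its call begins: read the wrist's pose just before it. camera_params takes no time and is no camera call; for the wrist camera it gives the pose at the moment of the call.
- hand_in(): hands the job in; it is judged then, once.
Trained networks look in the newest picture that a camera, given by its name, has taken for a name from the list of things; names that differ only in an ending like _2 or _b are one class to them, and where a whole thing is asked for, a point or a joint stands for the part that bears it (a point fixed in the world has none). Each returns a list of dicts, best first, with "conf" (0 to 1); they miss things now and then, are a little off and sometimes report something else, mostly with a low value. They report only what shows in the picture. A call takes as long as a camera call.
- masks_of(camera, label): "pixels" (400x640 bool, what is visible of it) and "at" ([column, row] in pixels, amid what is visible of it).
- pinpoint(camera, label): "at" ([column, row] in pixels: a listed point, or the origin of a listed thing).
The state is a dict: "time": time; "joint_pos": joint angles; "qd": joint speeds; "joint_efforts": joint torques, N m; "tool_pos": TCP position; "tcp_rot": TCP orientation; "ft_force": force on the tool from outside, world axes, zero at the start; "wrist_torque": the same for the moment, N m; "finger_gap": finger opening in mm; "grip_force": force on a finger pad.
Only numpy, scipy, OpenCV 4.12 (cv2) and the standard library are available. Lean on these libraries where they do the work, as an engineer would, in place of code of your own. Each camera call takes 0.05 s, during which the arm holds its last target. There are 200 camera calls.

## Working session

There is one attempt and no reset: what is moved stays moved. The work goes in short steps, Python scripts to look and compute and a tool call to move; the robot and the scene stay as the last step left them, time stands still between calls to the robot, and variables do not carry over. Pictures are saved under pics/ and viewed, at most 10 in all, crops included, and the job is handed in when it is done.

Besides the shell and the picture viewer there is one more tool, called after "Emit:" as name(argument=value, ...) on one line, values as JSON. step_arm: Moves the arm, as the interface text tells. Its arguments: {"type":"object","properties":{"targets":{"type":"array","items":{"type":"object","properties":{"angular":{"type":"array","items":{"type":"number","minimum":-1,"maximum":1}},"dp":{"type":"array","items":{"type":"number","minimum":-1,"maximum":1}},"fingers":{"type":"number"}}}},"newtons":{"type":"number"}},"required":["targets"]}

```bash
ls; mkdir -p pics
cat > h.py <<'E'
import numpy as np, cv2
from bench import *
def K(p):
    f=200/np.tan(np.radians(p['vfov']/2)); return np.array([[f,0,p['cx']],[0,f,p['cy']],[0,0,1.]])
def ray(p,uv):
    n=cv2.undistortPoints(np.array([[uv]],float),K(p),np.array(p['D'],float))[0,0]
    R=np.array(p['R']);t=np.array(p['t']); return -R.T@t, R.T@np.array([n[0],n[1],1])
def atz(p,uv,z):
    o,d=ray(p,uv); return o+d*(z-o[2])/d[2]
def proj(p,X):
    r,_=cv2.Rodrigues(np.array(p['R'],float)); return cv2.projectPoints(np.array(X,float).reshape(-1,1,3),r,np.array(p['t'],float),K(p),np.array(p['D'],float))[0][:,0]
E
cat > a.py <<'E'
from h import *
s=sense();print(s['time'],s['tool_pos'],s['tcp_rot'],s['ft_force'])
Z=dict(wheel_hub=55,pointer=39,mark=44,gauge=0)
for c in ['top','side','wrist']:
    im=snapshot(c);p=camera_params(c);cv2.imwrite(f'pics/{c}0.png',im)
    for n,z in Z.items():
        for r in pinpoint(c,n)[:2]: print(c,n,round(r['conf'],2),np.round(r['at'],1),np.round(atz(p,r['at'],z),1))
E
python3 a.py
```

```text
pics
0.0 [ 149.99066347 -580.39214739  230.23394887] [-1.79893624e+02 -7.60938800e-03  1.44842289e+01] [-0.03968964  0.36570253 -0.0607835 ]
top wheel_hub 0.64 [358.6 195.4] [ 563.2 -150.8   55. ]
top pointer 0.75 [330.4 179.1] [615.3 -62.3  39. ]
top mark 0.58 [315.9 174.4] [628.6 -15.8  44. ]
top mark 0.19 [362.3 155.4] [ 693.4 -163.1   44. ]
top gauge 0.88 [334.9 195.4] [567.6 -79.7   0. ]
side wheel_hub 0.55 [363.2 210.3] [699.6 -49.   55. ]
side wheel_hub 0.48 [323.1 235.7] [ 565.8 -138.    55. ]
side pointer 0.61 [340.3 366.1] [ 556.7 -524.6   39. ]
side pointer 0.54 [338.  216.8] [622.3 -51.4  39. ]
side mark 0.42 [338.7 207.6] [629.6 -16.7  44. ]
side gauge 0.57 [321.9 234. ] [569.3 -80.3   0. ]
side gauge 0.26 [366.6 246.3] [ 694.7 -145.7    0. ]
```

Run:
```python
import cv2
im=cv2.imread('pics/top0.png');cv2.imwrite('pics/t0c.png',cv2.resize(im[110:270,230:430],None,fx=4,fy=4)[:600,:800])
```

```text
(no output)
```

View pics/t0c.png

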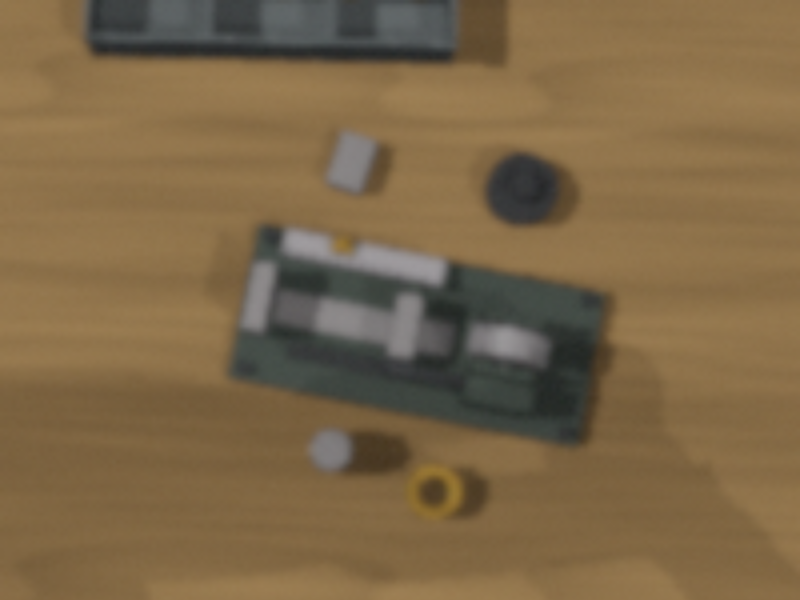

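View pics/side0.png

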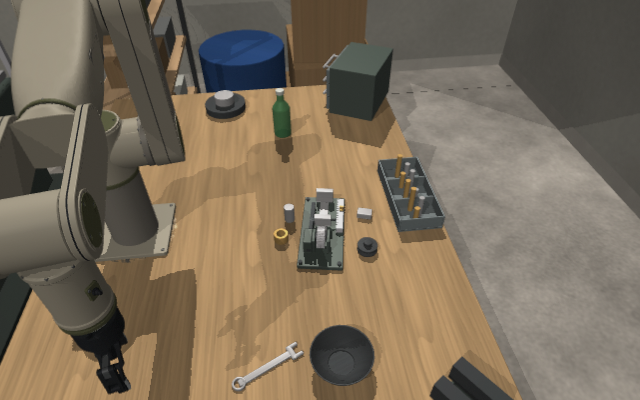

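```bash
cat >> h.py <<'E'
from scipy.spatial.transform import Rotation as Ro
def tool():
    s=sense(); return np.array(s['tool_pos']),Ro.from_euler('xyz',s['tcp_rot'],degrees=True).as_matrix(),s
def goto(X,yaw):
    "row for dp and angular"
    t,R,s=tool(); d=R.T@(np.array(X)-t)/200
    w=(Ro.from_matrix(R.T)*Ro.from_euler('xyz',[180,0,yaw],degrees=True)).as_rotvec(degrees=True)/180
    print('dp',np.round(d,4),'ang',np.round(w,4))
E
python3 - <<'E'
from h import *
p=camera_params('wrist');t,R,s=tool()
c=-np.array(p['R']).T@p['t'];print('cam in tool',R.T@(c-t),'axis',R.T@np.array(p['R'])[2],p['vfov'],p['cx'],p['cy'])
goto([540,-100,280],-10.4)
E
```

```text
cam in tool [  73.36016009   -0.97611725 -143.39776317] axis [-2.91455287e-01  5.59912114e-05  9.56584451e-01] 65.39666981289882 319.480469632421 206.77035102142963
dp [ 2.489  -1.8406 -0.2434] ang [ 0.     -0.      0.1382]
```

Emit:
step_arm(targets=[{"dp": [0.15,-0.1,-0.1],"angular": [0,0,0],"fingers": 1},{"dp": [0.35,-0.23,-0.15],"angular": [0,0,0],"fingers": 1},{"dp": [0.6,-0.4,-0.15],"angular": [0,0,0],"fingers": 1},{"dp": [0.8,-0.52,-0.15],"angular": [0,0,0],"fingers": 1},{"dp": [0.93,-0.6,-0.15],"angular": [0,0,0],"fingers": 1},{"dp": [0.93,-0.6,-0.15],"angular": [0,0,0],"fingers": 1},{"dp": [0.93,-0.6,-0.15],"angular": [0,0,0],"fingers": 1},{"dp": [0.93,-0.6,-0.15],"angular": [0,0,0],"fingers": 1}])

```text
time: 1.75
tool_pos: [299.4, -419.0, 261.2]
tcp_rot: [180.0, 0.0, 14.4]
ft_force: [-0.3, -0.1, 0.1]
finger_gap: 0.2
grip_force: 0.0
```

Emit:
step_arm(targets=[{"dp": [0.25,-0.16,0],"angular": [0,0,0],"fingers": 1},{"dp": [0.5,-0.32,0],"angular": [0,0,0],"fingers": 1},{"dp": [0.75,-0.48,0],"angular": [0,0,0],"fingers": 1},{"dp": [0.93,-0.6,0],"angular": [0,0,0],"fingers": 1},{"dp": [0.93,-0.6,0],"angular": [0,0,0],"fingers": 1},{"dp": [0.93,-0.6,0],"angular": [0,0,0],"fingers": 1},{"dp": [0.93,-0.6,0],"angular": [0,0,0],"fingers": 1},{"dp": [0.93,-0.6,0],"angular": [0,0,0],"fingers": 1}])

```text
time: 2.75
tool_pos: [449.6, -256.5, 261.3]
tcp_rot: [180.0, 0.0, 14.4]
ft_force: [-0.0, 0.9, 0.8]
finger_gap: 0.1
grip_force: 0.0
```

Emit:
step_arm(targets=[{"dp": [0.25,-0.16,0],"angular": [0,0,0.05],"fingers": 1},{"dp": [0.5,-0.32,0],"angular": [0,0,0.1],"fingers": 1},{"dp": [0.75,-0.48,0],"angular": [0,0,0.138],"fingers": 1},{"dp": [0.93,-0.6,0],"angular": [0,0,0.138],"fingers": 1},{"dp": [0.93,-0.6,0],"angular": [0,0,0.138],"fingers": 1},{"dp": [0.93,-0.6,0],"angular": [0,0,0.138],"fingers": 1},{"dp": [0.93,-0.6,0],"angular": [0,0,0.138],"fingers": 1},{"dp": [0.93,-0.6,0],"angular": [0,0,0.138],"fingers": 1}])

```text
time: 3.75
tool_pos: [599.9, -93.9, 261.6]
tcp_rot: [180.0, -0.0, -10.4]
ft_force: [-0.5, 0.8, 0.1]
finger_gap: -0.4
grip_force: 0.0
```

```bash
cat > b.py <<'E'
from h import *
import sys
t,R,s=tool();print(s['time'],t,s['tcp_rot'],s['ft_force'],s['finger_gap'])
Z=dict(wheel_hub=55,pointer=39,mark=44,gauge=0)
c='wrist';im=snapshot(c);p=camera_params(c);cv2.imwrite(f'pics/{sys.argv[1]}.png',im)
for n,z in Z.items():
    for r in pinpoint(c,n)[:2]: print(c,n,round(r['conf'],2),np.round(r['at'],1),np.round(atz(p,r['at'],z),1))
E
python3 b.py w1
```

```text
3.75 [599.88567789 -93.89704213 261.57131514] [ 1.79993549e+02 -2.02762037e-02 -1.04499730e+01] [-0.47339007  0.81123676  0.05579498] -0.37882231051263876
wrist wheel_hub 0.96 [366.2 205.9] [ 558.2 -141.3   55. ]
wrist pointer 0.88 [289.5 167.5] [616.5 -60.3  39. ]
wrist pointer 0.62 [243.6 165.1] [629.1  -7.6  39. ]
wrist mark 0.6 [241.   93.4] [706.3 -25.9  44. ]
wrist mark 0.43 [242.8 162.2] [633.1  -8.9  44. ]
wrist gauge 0.62 [309.9 195.6] [568.4 -74.4   0. ]
```

View pics/w1.png

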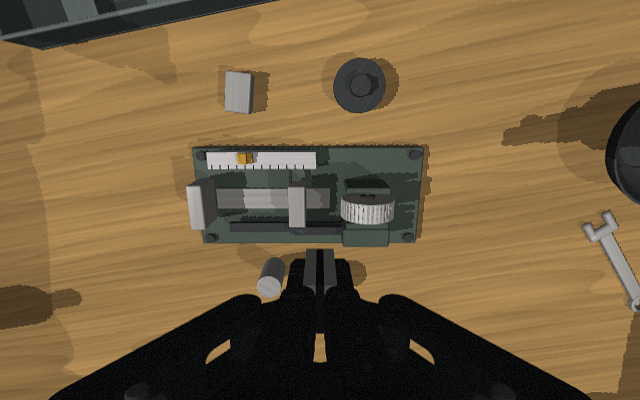

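Emit:
step_arm(targets=[{"dp": [-0.06,0.12,0.15],"angular": [0,0,0],"fingers": 1},{"dp": [-0.12,0.25,0.4],"angular": [0,0,0],"fingers": 1},{"dp": [-0.162,0.341,0.6],"angular": [0,0,0],"fingers": 1},{"dp": [-0.162,0.341,0.75],"angular": [0,0,0],"fingers": 1},{"dp": [-0.162,0.341,0.807],"angular": [0,0,0],"fingers": 1},{"dp": [-0.162,0.341,0.807],"angular": [0,0,0],"fingers": 1},{"dp": [-0.162,0.341,0.807],"angular": [0,0,0],"fingers": 1},{"dp": [-0.162,0.341,0.807],"angular": [0,0,0],"fingers": 1}])

```text
time: 5.0
tool_pos: [557.4, -154.3, 101.6]
tcp_rot: [180.0, -0.2, -10.3]
ft_force: [-0.1, 1.0, 0.4]
finger_gap: -0.5
grip_force: 0.0
```

```bash
python3 b.py w2
```

```text
5.0 [ 557.37297418 -154.25710694  101.60544552] [ 1.79973247e+02 -1.52873661e-01 -1.03309228e+01] [-0.11833014  0.95607964  0.36070576] -0.48689551148879456
wrist wheel_hub 0.94 [301.4 232.9] [ 556.9 -141.7   55. ]
wrist pointer 0.63 [165.4 161.5] [616.6 -61.1  39. ]
wrist mark 0.81 [ 78.1 153.3] [631.9 -10.7  44. ]
wrist gauge 0.86 [218.3 210.5] [567.8 -71.   -0. ]
```

View pics/w2.png

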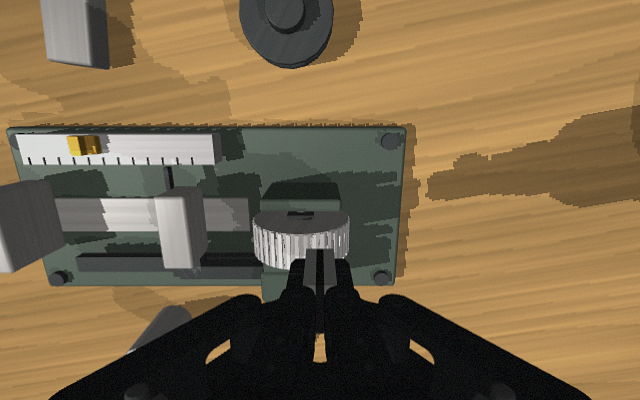

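Emit:
step_arm(targets=[{"dp": [-0.0125,0.01,0.06],"angular": [0,0,0],"fingers": 1},{"dp": [-0.0125,0.01,0.098],"angular": [0,0,0],"fingers": 1},{"dp": [-0.0125,0.01,0.1],"angular": [0,0,0],"fingers": 1},{"dp": [-0.0125,-0.025,0.103],"angular": [0,0,0],"fingers": 1},{"dp": [-0.0125,-0.06,0.103],"angular": [0,0,0],"fingers": 1},{"dp": [-0.0125,-0.1,0.103],"angular": [0,0,0],"fingers": 1},{"dp": [-0.0125,-0.13,0.1],"angular": [0,0,0],"fingers": 1},{"dp": [-0.0125,-0.13,0.1],"angular": [0,0,0],"fingers": 1}])

```text
time: 6.25
tool_pos: [558.4, -127.4, 80.4]
tcp_rot: [-180.0, 0.0, -10.3]
ft_force: [-2.9, 3.6, 10.9]
finger_gap: -0.0
grip_force: 5.3
```

```bash
python3 b.py w3
```

```text
6.25 [ 558.44201572 -127.39312799   80.37762837] [-1.79964016e+02  5.21182879e-03 -1.03351542e+01] [-2.92035909  3.60101888 10.88196088] -0.01709595972922972
wrist wheel_hub 0.97 [346.1 238.3] [ 558.1 -142.6   55. ]
wrist wheel_hub 0.41 [103.3  17.2] [691.2 -46.4  55. ]
wrist pointer 0.68 [174.2 163.9] [616.7 -49.7  39. ]
wrist mark 0.86 [ 92.5 151.9] [632.   -8.4  44. ]
wrist gauge 0.96 [248.7 212.3] [568.6 -74.4   0. ]
wrist gauge 0.3 [196.4 331.5] [472.6  -4.3   0. ]
```

Emit:
step_arm(targets=[{"dp": [0,0,-0.06],"angular": [0,0,0],"fingers": 1},{"dp": [0,0.14,-0.06],"angular": [0,0,0],"fingers": 1},{"dp": [0,0.14,-0.001],"angular": [0,0,0],"fingers": 1},{"dp": [0,0.14,0],"angular": [0,0,0],"fingers": 1},{"dp": [0,0.095,0.003],"angular": [0,0,0],"fingers": 1},{"dp": [0,0.045,0.003],"angular": [0,0,0],"fingers": 1},{"dp": [0,0,0],"angular": [0,0,0],"fingers": 1},{"dp": [0,0,0],"angular": [0,0,0],"fingers": 1}])

```text
time: 7.5
tool_pos: [559.3, -126.6, 80.7]
tcp_rot: [-179.9, -0.1, -10.3]
ft_force: [0.5, 3.8, 8.5]
finger_gap: 0.3
grip_force: 5.1
```

Emit:
step_arm(targets=[{"dp": [0,0,-0.06],"angular": [0,0,0],"fingers": 1},{"dp": [0,0.14,-0.06],"angular": [0,0,0],"fingers": 1},{"dp": [0,0.14,-0.001],"angular": [0,0,0],"fingers": 1},{"dp": [0,0.14,0],"angular": [0,0,0],"fingers": 1},{"dp": [0,0.095,0.003],"angular": [0,0,0],"fingers": 1},{"dp": [0,0.045,0.003],"angular": [0,0,0],"fingers": 1},{"dp": [0,0,0],"angular": [0,0,0],"fingers": 1},{"dp": [0,0,0],"angular": [0,0,0],"fingers": 1}])

```text
time: 8.5
tool_pos: [559.5, -126.5, 80.7]
tcp_rot: [-179.9, -0.1, -10.3]
ft_force: [0.2, 3.8, 9.3]
finger_gap: -0.1
grip_force: 5.0
```

```bash
python3 b.py w4
```

```text
8.5 [ 559.45474995 -126.51631796   80.68168706] [-1.79936466e+02 -9.81041625e-02 -1.03253098e+01] [0.19192311 3.83986554 9.26723974] -0.12667582544133396
wrist wheel_hub 0.65 [344.7 239.4] [ 558.5 -140.8   55. ]
wrist pointer 0.76 [135.8 166.2] [620.5 -25.6  39. ]
wrist mark 0.93 [ 95.6 155.2] [631.   -8.2  44. ]
wrist gauge 0.86 [252.3 213.9] [568.  -75.8   0. ]
```

Emit:
step_arm(targets=[{"dp": [0,0,-0.06],"angular": [0,0,0],"fingers": 1},{"dp": [0,0.14,-0.06],"angular": [0,0,0],"fingers": 1},{"dp": [0,0.14,-0.001],"angular": [0,0,0],"fingers": 1},{"dp": [0,0.14,0],"angular": [0,0,0],"fingers": 1},{"dp": [0,0.095,0.003],"angular": [0,0,0],"fingers": 1},{"dp": [0,0.045,0.003],"angular": [0,0,0],"fingers": 1},{"dp": [0,0,0],"angular": [0,0,0],"fingers": 1},{"dp": [0,0,0],"angular": [0,0,0],"fingers": 1}])

```text
time: 9.75
tool_pos: [559.3, -126.4, 80.6]
tcp_rot: [-179.9, -0.1, -10.3]
ft_force: [0.6, 4.1, 9.1]
finger_gap: 0.3
grip_force: 5.1
```

Emit:
step_arm(targets=[{"dp": [0,0,-0.1],"angular": [0,0,0],"fingers": 1},{"dp": [0,-0.2,-0.15],"angular": [0,0,0],"fingers": 1},{"dp": [0,-0.4,-0.15],"angular": [0,0,0],"fingers": 1},{"dp": [0,-0.6,-0.15],"angular": [0,0,0],"fingers": 1},{"dp": [0,-0.63,-0.15],"angular": [0,0,0],"fingers": 1},{"dp": [0,-0.63,-0.15],"angular": [0,0,0],"fingers": 1},{"dp": [0,-0.63,-0.15],"angular": [0,0,0],"fingers": 1},{"dp": [0,-0.63,-0.15],"angular": [0,0,0],"fingers": 1}])

```text
time: 10.75
tool_pos: [580.9, -5.2, 109.9]
tcp_rot: [180.0, 0.0, -10.4]
ft_force: [0.1, -0.1, -0.0]
finger_gap: 0.1
grip_force: 0.0
```

```bash
python3 b.py w5
python3 - <<'E'
import cv2
im=cv2.imread('pics/w5.png');cv2.imwrite('pics/w5c.png',cv2.resize(im[110:210,230:390],None,fx=5,fy=5,interpolation=cv2.INTER_CUBIC))
E
```

```text
10.75 [580.90352999  -5.16120531 109.88610877] [ 1.79989002e+02  9.48787369e-03 -1.04390483e+01] [ 0.10225652 -0.14110222 -0.04987219] 0.13827611460001812
wrist wheel_hub 0.71 [524.8 223.4] [ 556.7 -141.1   55. ]
wrist pointer 0.89 [316.3 159.1] [622.7 -10.   39. ]
wrist pointer 0.45 [428.4 325.8] [473.1 -74.7  39. ]
wrist mark 0.71 [311.1 147.6] [631.5  -8.2  44. ]
wrist gauge 0.95 [402.8 200.2] [569.9 -74.1   0. ]
```

View pics/w5c.png

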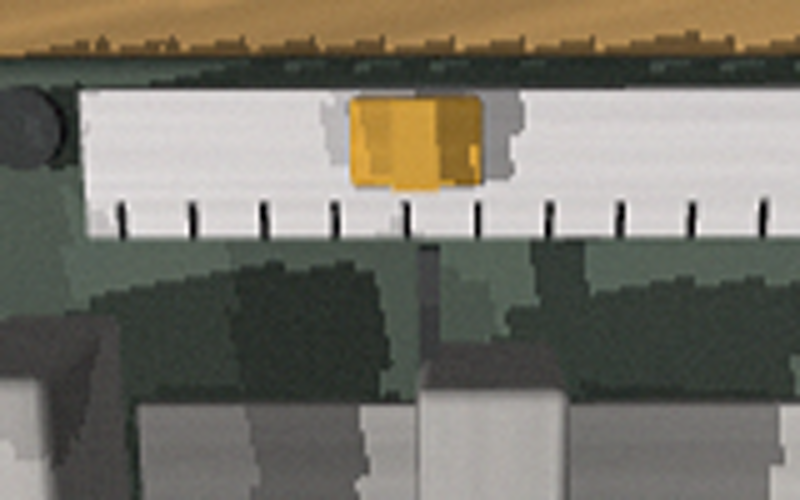

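```bash
cat > c.py <<'E'
from h import *
import sys
a=list(map(float,sys.argv[1:]))
p=camera_params('wrist')
M=atz(p,a[:2],44);P=atz(p,a[2:4],39)
A=atz(p,a[4:6],14);B=atz(p,a[6:8],14)
d=A-B;yaw=np.degrees(np.arctan2(-d[0],d[1]));print(M,P,'edge yaw',yaw)
for y in(yaw,-10.4):
    y=np.radians(y);print('gap',(M-P)@[-np.sin(y),np.cos(y),0],'dx',(M-P)@[np.cos(y),np.sin(y),0])
E
python3 - <<'E'
import cv2,numpy as np
im=cv2.imread('pics/w5.png').astype(int)
# scale strip near edge: last bright row per column
for c in (260,290,330,370,395,420,440):
    col=im[135:175,c].min(1); r=np.where(col>150)[0]; print(c,r.min()+135 if len(r) else 0,r.max()+135 if len(r) else 0)
E
python3 c.py 312.9 147.6 315.9 159.6 248 157.3 388 158
```

```text
260 135 156
290 135 156
330 146 156
370 135 156
395 135 156
420 135 156
440 0 0
[631.40593149  -8.78333221  44.        ] [622.51373748  -9.09151555  39.        ] edge yaw -10.684874045384616
gap 1.9515167947409358 dx 8.680879772985362
gap 1.9083316033867659 dx 8.690475356659014
```

Emit:
step_arm(targets=[{"dp": [0,0.2,0],"angular": [0,0,0],"fingers": 1},{"dp": [0,0.45,0],"angular": [0,0,0],"fingers": 1},{"dp": [0,0.65,0],"angular": [0,0,0],"fingers": 1},{"dp": [0,0.7165,0],"angular": [0,0,0],"fingers": 1},{"dp": [0,0.7165,0],"angular": [0,0,0],"fingers": 1},{"dp": [0,0.7165,0.08],"angular": [0,0,0],"fingers": 1},{"dp": [0,0.7165,0.08],"angular": [0,0,0],"fingers": 1},{"dp": [0,0.7165,0.08],"angular": [0,0,0],"fingers": 1}])

```text
time: 12.0
tool_pos: [555.1, -144.1, 93.3]
tcp_rot: [-180.0, 0.1, -10.3]
ft_force: [0.4, -0.2, -0.0]
finger_gap: -0.1
grip_force: 0.0
```

Emit:
step_arm(targets=[{"dp": [0,0,0.05],"angular": [0,0,0],"fingers": 1},{"dp": [0,0,0.071],"angular": [0,0,0],"fingers": 1},{"dp": [0,0,0.071],"angular": [0,0,0],"fingers": 1},{"dp": [0,-0.012,0.071],"angular": [0,0,0],"fingers": 1},{"dp": [0,-0.0245,0.071],"angular": [0,0,0],"fingers": 1},{"dp": [0,-0.0245,0.071],"angular": [0,0,0],"fingers": 1},{"dp": [0,-0.0245,0.071],"angular": [0,0,0],"fingers": 1},{"dp": [0,-0.0245,0.071],"angular": [0,0,0],"fingers": 1}])

```text
time: 13.0
tool_pos: [557.3, -140.8, 81.3]
tcp_rot: [180.0, -0.2, -10.4]
ft_force: [-2.7, -0.2, 10.8]
finger_gap: 0.3
grip_force: 5.4
```

Emit:
step_arm(targets=[{"dp": [0,0,-0.1],"angular": [0,0,0],"fingers": 1},{"dp": [0,-0.1,-0.15],"angular": [0,0,0],"fingers": 1},{"dp": [0,-0.35,-0.15],"angular": [0,0,0],"fingers": 1},{"dp": [0,-0.6,-0.15],"angular": [0,0,0],"fingers": 1},{"dp": [0,-0.69,-0.15],"angular": [0,0,0],"fingers": 1},{"dp": [0,-0.69,-0.15],"angular": [0,0,0],"fingers": 1},{"dp": [0,-0.69,-0.15],"angular": [0,0,0],"fingers": 1},{"dp": [0,-0.69,-0.15],"angular": [0,0,0],"fingers": 1}])

```text
time: 14.0
tool_pos: [580.8, -5.7, 109.7]
tcp_rot: [180.0, 0.0, -10.4]
ft_force: [-0.5, 0.4, -0.1]
finger_gap: -0.1
grip_force: 0.0
```

```bash
python3 b.py w6
python3 - <<'E'
import cv2
im=cv2.imread('pics/w6.png');cv2.imwrite('pics/w6c.png',cv2.resize(im[130:180,280:360],None,fx=10,fy=10,interpolation=cv2.INTER_CUBIC))
E
```

```text
14.0 [580.8118523   -5.69626248 109.67217168] [ 1.79984211e+02  9.59217659e-03 -1.04427386e+01] [-0.45029624  0.43828668 -0.06257783] -0.08104210753695495
wrist wheel_hub 0.68 [524.9 226.3] [ 554.6 -141.6   55. ]
wrist pointer 0.8 [313. 158.] [623.8  -8.6  39. ]
wrist mark 0.66 [311.2 148.9] [630.6  -8.8  44. ]
wrist gauge 0.63 [404.4 201.4] [568.6 -75.8   0. ]
wrist gauge 0.53 [499.6  17.1] [ 693.  -156.8    0. ]
```

View pics/w6c.png

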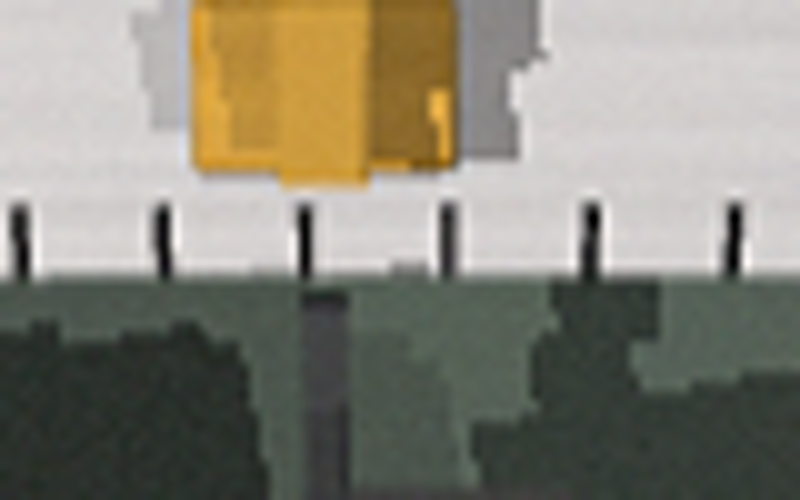

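```bash
python3 c.py 312.4 148.3 312.5 159.2 250 157.3 388 157.3
```

```text
[630.95495011  -8.99940472  44.        ] [623.15313702  -7.47161208  39.        ] edge yaw -10.418339281886135
gap -0.09177215730754348 dx 7.949466373876359
gap -0.09431662452783 dx 7.949436592148246
```

Emit:
step_arm(targets=[{"dp": [0,0,-0.1],"angular": [0,0,0],"fingers": 1},{"dp": [0,0,-0.3],"angular": [0,0,0],"fingers": 1},{"dp": [0,0,-0.5],"angular": [0,0,0],"fingers": 1},{"dp": [0,0,-0.5],"angular": [0,0,0],"fingers": 1},{"dp": [0,0,-0.5],"angular": [0,0,0],"fingers": 1},{"dp": [0,0,-0.5],"angular": [0,0,0],"fingers": 1},{"dp": [0,0,-0.5],"angular": [0,0,0],"fingers": 1},{"dp": [0,0,-0.5],"angular": [0,0,0],"fingers": 1}])

```text
time: 15.25
tool_pos: [580.6, -4.5, 209.0]
tcp_rot: [180.0, 0.1, -10.4]
ft_force: [-0.1, 0.4, -0.2]
finger_gap: -0.0
grip_force: 0.0
```

```bash
python3 -c "
from bench import *
print(hand_in())"
```

```text
the job is handed in; nothing more can be done
None
```

The jaw's pointer is level with the mark on the brass index, to about 0.1 mm by the last wrist picture. I moved the jaw only by the wheel, raised the hand clear and handed the job in at about 15 s.

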